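# Lock the knife handle in its holder and draw the plug gauge to its groove

## Robot

A 6-joint arm with a two-finger parallel gripper is mounted at the origin on the work surface. World frame = base frame: x ahead of the robot, y to its left, z up, the work surface at z = 0. Lengths are in m, angles in rad, forces in N, time in s.
With the tool pointing down it reaches from about 0.25 to 0.8 m from the base axis. Payload 8.5 kg.
Tool frame: the origin (TCP) lies midway between the tips of the shut fingers; the grasp point (between the pads) lies 19 mm behind it; z points along the fingers, y is the direction in which the jaws open and shut (so a half turn about z gives the same grasp; the last joint's range is limited). The gripper opens to 85 mm and grips with 20 to 120 N. Pads are 22 mm wide; open, the fingers measure 114 mm over their backs; the gripper's body (76 mm by 85 mm) begins 54 mm behind the grasp point. The pads swing forward as they close: fully open they stand 13 mm farther back than shut.
Start: joints at [1.275, 0.238, -0.013, 1.319, 0, 1.571], TCP at [0.153, 0.502, 0.231] pointing down, gripper open.
Joint ranges: [-2.66, 2.66], [-1.03, 1.9], [-1.14, 1.46], [-1.82, 2.27], [-1.45, 1.34], [-3.14, 3.14]. Speed limits (rad/s): [2.22, 2.22, 2.79, 3.14, 3.14, 3.14].

## Interface

Orientations are given as [roll, pitch, yaw] about the fixed x, y, z axes, in that order (R = Rz(yaw) Ry(pitch) Rx(roll)).
In Python, from workcell import env gives the robot as it stands.
- The arm moves only by the shell command python3 -m pendant 'ROWS' [FORCE]. ROWS is JSON, a list that holds one entry, the list of rows, each a list of 5 numbers: the shift along the world's x, y, z in m, then the turn about the world's z in degrees, then the gripper's target within -1 to 1 (shut at 1, half-way at 0, fully open at -1). In form: [[[dx, dy, dz, roll, fingers], ...]]. A call has 1 to 20 rows; each row shifts and turns the pose as measured when the row begins; what a row does not reach is not made up. A row lasts 1/12 s, in which the tool goes at most 41.7 mm and 7.16 degrees, less where a joint would pass 70% of its speed; a pose out of reach is approached as far as the arm can. A call is refused whole if a number of a shift passes 0.0417 or a number of a turn 7.16, either way. A call with a gripper value outside its range is refused whole. The fingers move at their own pace and stop on an object; FORCE is the grip in N (left out, the last holds). Time passes only in rows, so rows that do not move let the fingers close. It gives the time, the measured TCP pose, the force and the opening at its end, in the units of the state.
- env.read_state(): the state, without advancing time (a new reading comes with each control period).
- env.read_camera(name): name is "scene" or "side" or "wrist"; returns a dict with "image" (420x560x3 uint8, red, green, blue), "fx", "fy", "cx", "cy" (pixels), "origin" and "attitude" of the camera in the world; the wrist camera has in their place "hand_eye" (4x4, takes a point from camera to tool coordinates, whose origin is the TCP and whose axes are the flange's). Camera axes: x right, y down, z forward; pixel columns grow to the right and rows downward; lengths in m; the calibration is good to about 2 mm. A picture is of the moment at which its call begins: read the wrist's pose just before it. There is no depth.
- env.job_done(): hands the job in, once; it reports no verdict.
Trained networks look in the newest picture that a camera, given by its name, has taken for a name from the list of things; names that differ only in an ending like _2 or _b are one class to them, and where a whole thing is asked for, a point or a joint stands for the part that bears it (a point fixed in the world has none). Each returns a list of dicts, best first, with "score" (0 to 1); they miss things now and then, are a little off and sometimes report something else, mostly with a low value. They report only what shows in the picture. A call takes as long as a camera call. They do not tell look-alikes from the thing itself.
- env.search_frame(camera, thing): "bbox" ([left, top, width, height] in pixels, round what is visible of it).
- env.mark_of(camera, thing): "centre" ([row, column] in pixels: a listed point, or the origin of a listed thing).
The state is a dict: "clock": time; "joints": joint angles; "qd": joint speeds; "joint_efforts": joint torques, N m; "eef_pos": TCP position; "orientation": TCP orientation; "force": force on the tool from outside, world axes, zero at the start; "ft_torque": the same for the moment, N m; "width": finger opening in m.
Only numpy, scipy, OpenCV 4.12 (cv2) and the standard library are available. Lean on these libraries where they do the work, as an engineer would, in place of code of your own. Each camera call takes 0.05 s, during which the arm holds its last target.

## Task

A knife handle stands upright in the holder with a plug gauge in its bore. First lock the holder: push or pull the post on the end of the collar's arm counter-clockwise (seen from above) until the arm lies right over the fixed pointer. Then take the plug gauge by its thick grip and draw it straight up, without forcing it against the bore, until the black groove on its rod stands about half a centimetre above the bore's mouth with the rest of the rod still in the bore, and finish while holding it still there; do not disturb the other things on the bench.

Things in the scene. Friction and masses are not known exactly. Their poses are not given: they have to be found in the camera images.
- collar (a joint): angle of the holder's steel lock collar about the vertical bore axis, rad; grows counter-clockwise seen from above; starts unlocked at 0 to 0.4; 1.2 is locked (arm right over the pointer), the stop is at 1.25. It stays where it is left; turning it takes about 1.5 to 2 N at the post.
- post (a point): point on the axis of the upright round steel post on the end of the collar's arm, 18 mm below the post's top; post 12 mm across, 85 mm from the bore axis, its free length reaches from 60 mm to 120 mm above the bench (this point is 102 mm up). It circles the bore axis as the collar turns, and can be gripped from above without turning the wrist.
- pointer (a point): fixed steel pointer below the collar's arm: a flat 14 mm wide bar that juts radially from the holder, with a small upright lip (top 50 mm above the bench) at its end 108 mm from the bore axis. This point lies on the pointer 85 mm from the bore axis, 30 mm above the bench, straight below where the post stands when locked.
- mouth (a point): centre of the bore's mouth in the top of the handle, 130 mm above the bench, z up along the bore. The handle is octagonal, 28 mm across, vertical, wood with a black top end, fixed in the holder (a grey round body with a 124 mm steel base flange, bolted down). The bore is 11 mm wide and 62 mm deep. The collar turns about this axis.
- grip (a point): centre of the plug gauge's thick grip. The gauge is a loose upright steel pin: round grip 18 mm across and 34 mm tall on top of a rod 10 mm across and 74 mm long; 110 g. It stands on the bore's floor, so 12 mm of bare rod shows between the handle's mouth and the grip, and this point is 29 mm above the mouth at the start. Its z axis is up along the gauge.
- groove (a point): centre of the black groove ring (3 mm wide) round the gauge's rod, on its axis, 61 mm below the grip's centre; hidden in the bore at the start, 32 mm below the mouth. The gauge's tip is 30 mm below the groove.
- gauge: the plug gauge; origin at the centre of its lower tip, 91 mm below the grip's centre, z up along it
- holder: the fixed holder with the handle in it; origin on the bench under the bore axis
- handle_a: finished octagonal knife handle lying flat, 130 x 23 x 23 mm, wood with a black end; bystander, origin under its middle
- handle_b: a second such handle, paler wood; bystander
- glue_jar: small closed jar, 44 mm across, 50 mm tall; bystander
- block: dark iron striking block, 62 mm square, 93 mm tall; bystander
- brush: brush lying flat; bystander
- box_small: white carton 90 x 160 x 50 mm; bystander
- mallet: hammer lying flat; bystander
Not all that is in view belongs to the job. Leave any blue or purple look-alike of the holder alone.

How it is judged:
On the way, in this order (a step that is already met when the one before it is completed fails the run):
1. the collar is turned to its locked mark, the arm over the pointer (value of joint collar above 1.1 rad and z of groove in the frame of mouth below -0.02 m), for 0.2 s.
2. the gauge is drawn straight up until its groove stands just above the mouth, held in the fingers (value of joint collar above 1.1 rad and z of groove in the frame of mouth between 0.001 and 0.012 m and horizontal distance between groove and mouth below 0.004 m and angle between grip's own z axis and vertical below 0.07 rad and contact force between gauge and the fingers above 2 N), for 0.2 s.
At the end, for the whole second after the job is handed in: The collar is still locked (joint above 1.1), the groove's centre stands 1 to 12 mm above the mouth and within 4 mm of the bore axis, the gauge is upright within 4 degrees, still, and held by the fingers; no bystander has moved 30 mm (all of step 2 and linear speed of gauge below 0.01 m/s and distance of each of handle_a, handle_b, glue_jar, block, brush, box_small, mallet from where it was at the start of the episode below 0.03 m); the arm keeps its last pose, push and grip.
It fails at once if the gauge is drawn before the collar is locked (value of joint collar below 1.05 rad and z of groove in the frame of mouth above -0.017 m).
It fails at once if the gauge is pulled right out of the bore, or well past its groove (z of groove in the frame of mouth above 0.022 m).
It fails at once if the gauge is forced hard against the bore (over 30 N) (contact force between gauge and holder above 30 N).
It fails at once if a bystander is knocked away (distance of any of handle_a, handle_b, glue_jar, block, brush, box_small, mallet from where it was at the start of the episode above 0.04 m).
It also fails if it takes over 48 s, if anything falls off the work surface, if the arm or the gripper's body presses on something with over 40 N, if the wrist force passes 120 N, or if a joint passes its speed limit or range.

## Working session

There is one attempt and no reset: what is moved stays moved. The work goes in short steps, Python scripts to look and compute and a shell command to move; the robot and the scene stay as the last step left them, time stands still between calls to the robot, and variables do not carry over. Pictures are saved under pics/ and viewed, and the job is handed in when it is done.

```bash
mkdir -p pics; ls; cat > h.py <<'E'
from workcell import env
import numpy as np, cv2
def cap(name,fn):
    s=env.read_state(); c=env.read_camera(name)
    cv2.imwrite('pics/'+fn,c['image'][:,:,::-1]); return s,c
E
python3 - <<'E'
from h import *
for n in ['scene','side','wrist']:
    s,c=cap(n,n+'0.png')
    print(n,{k:(np.round(v,4).tolist()) for k,v in c.items() if k!='image'})
    for t in ['post','pointer','mouth','grip','holder','gauge']:
        print(t,[(np.round(d['centre']).tolist(),round(d['score'],2)) for d in env.mark_of(n,t)][:3])
print(env.read_state())
E
```

```text
pics
scene {'fx': 510.619, 'fy': 510.619, 'cx': 280.7582, 'cy': 210.6901, 'origin': [1.2595, -0.3791, 1.5013], 'attitude': [-2.5943, -0.0166, 1.1488]}
post [([231.0, 199.0], 0.72), ([156.0, 304.0], 0.67), ([231.0, 297.0], 0.6)]
pointer [([241.0, 324.0], 0.92), ([263.0, 398.0], 0.91), ([164.0, 330.0], 0.64)]
mouth [([225.0, 388.0], 0.69), ([208.0, 313.0], 0.64), ([206.0, 214.0], 0.62)]
grip [([204.0, 311.0], 0.45)]
holder [([233.0, 219.0], 0.85), ([153.0, 309.0], 0.83), ([244.0, 385.0], 0.79)]
gauge [([219.0, 312.0], 0.49)]
side {'fx': 499.3676, 'fy': 499.3676, 'cx': 269.4089, 'cy': 206.0294, 'origin': [-0.0613, -0.7229, 1.0999], 'attitude': [-2.3972, -0.0001, -0.6691]}
post [([189.0, 288.0], 0.77), ([207.0, 179.0], 0.72), ([137.0, 286.0], 0.69)]
pointer [([138.0, 284.0], 0.93), ([266.0, 308.0], 0.86), ([199.0, 174.0], 0.67)]
mouth [([264.0, 288.0], 0.82), ([195.0, 147.0], 0.7), ([183.0, 256.0], 0.67)]
grip [([172.0, 260.0], 0.42)]
holder [([297.0, 290.0], 0.98), ([225.0, 158.0], 0.89), ([208.0, 259.0], 0.82)]
gauge []
wrist {'fx': 304.3287, 'fy': 304.3287, 'cx': 277.2504, 'cy': 204.0
[... 201 characters left out ...]
], 0.97)]
gauge []
{'clock': 1.05, 'joints': array([ 1.27503861e+00,  2.38188934e-01, -1.34653116e-02,  1.31921617e+00,
       -1.28847073e-05,  1.57077022e+00]), 'qd': array([ 1.89732207e-04,  6.70602319e-04, -8.16662687e-05,  1.95909483e-04,
       -1.63106135e-03,  1.80610833e-05]), 'joint_efforts': array([ 2.67554005e-04, -5.38596582e+01,  3.46691322e+01,  2.73495541e-03,
        2.82925683e-06,  1.41091789e-06]), 'eef_pos': array([0.15301298, 0.50217201, 0.23129556]), 'orientation': array([-3.14151856e+00,  1.28827732e-05,  2.84586104e+00]), 'force': array([-0.08597097, -1.33473542, -1.18155068]), 'ft_torque': array([-0.03305937, -0.0301793 ,  0.00025555]), 'width': 0.08493109817376121}
```

View pics/scene0.png

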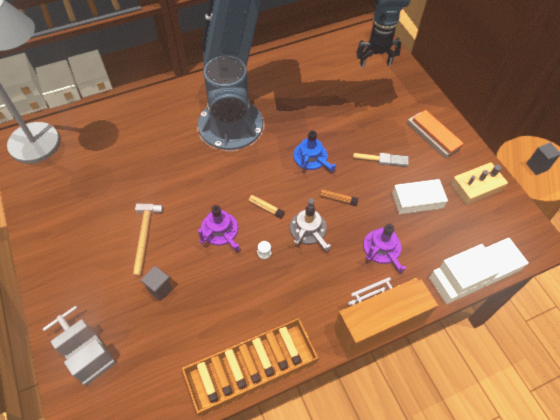

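View pics/side0.png

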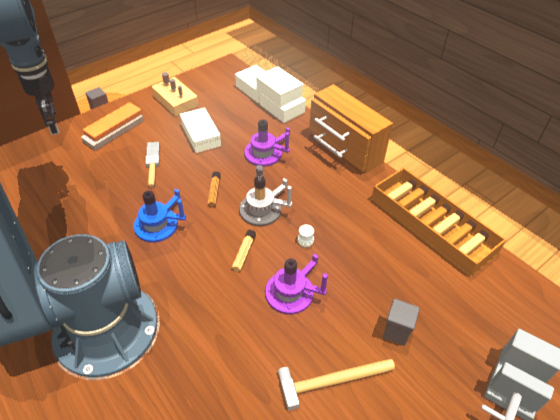

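The grey, steel holder with the wooden handle is at scene (col 309, row 225) and side (col 262, row 200). The blue one at (312,152) and the purple ones at (219,228) and (384,245) are look-alikes. I'll confirm in a crop.

```bash
python3 - <<'E'
import cv2,numpy as np
a=cv2.imread('pics/scene0.png')[185:265,265:345]; b=cv2.imread('pics/side0.png')[155:235,225:305]
cv2.imwrite('pics/crop0.png',np.hstack([cv2.resize(x,(400,400),interpolation=cv2.INTER_CUBIC) for x in(a,b)]))
E
```

```text
(no output)
```

View pics/crop0.png

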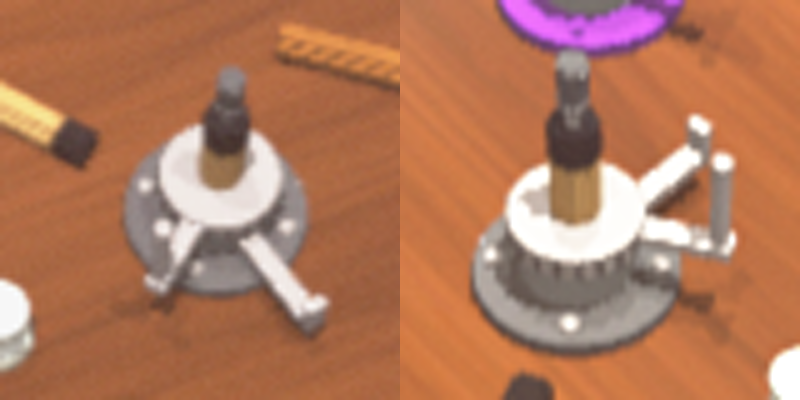

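```bash
cat >> h.py <<'E'
from scipy.spatial.transform import Rotation as Ro
C={'scene':(510.619,280.7582,210.6901,[1.2595,-0.3791,1.5013],[-2.5943,-0.0166,1.1488]),
'side':(499.3676,269.4089,206.0294,[-0.0613,-0.7229,1.0999],[-2.3972,-0.0001,-0.6691])}
def ray(n,u,v):
    f,cx,cy,o,a=C[n]; return np.array(o),Ro.from_euler('xyz',a).apply([(u-cx)/f,(v-cy)/f,1])
def onz(n,u,v,z):
    o,d=ray(n,u,v); return o+d*(z-o[2])/d[2]
def proj(n,p):
    f,cx,cy,o,a=C[n]; q=Ro.from_euler('xyz',a).inv().apply(np.array(p)-o); return np.array([f*q[0]/q[2]+cx,f*q[1]/q[2]+cy])
E
python3 - <<'E'
from h import *
c=lambda x,y:(265+x/5,185+y/5); s=lambda x,y:(225+x/5-80,155+y/5)
print('grip top',onz('scene',*c(231,75),.176),onz('side',*s(572,60),.176))
print('mouth',onz('scene',*c(229,103),.130),onz('side',*s(573,118),.130))
print('flange', onz('side',*s(575,265),.008),onz('scene',*c(217,212),.008))
for z in (.03,.05,.06,.12):
  print(z,'scene A',onz('scene',*c(155,285),z),'B',onz('scene',*c(317,308),z),'side lip',onz('side',*s(700,128),z),'post',onz('side',*s(722,162),z),onz('side',*s(720,243),z))
E
```

```text
grip top [0.53401037 0.07362315 0.176     ] [0.53461699 0.07426159 0.176     ]
mouth [0.52725939 0.0789546  0.13      ] [0.53590543 0.07612946 0.13      ]
flange [0.53589886 0.07704821 0.008     ] [0.53659237 0.07451112 0.008     ]
0.03 scene A [0.58019729 0.00705084 0.03      ] B [0.63765659 0.0961774  0.03      ] side lip [0.65303875 0.10342609 0.03      ] post [0.64481404 0.07262429 0.03      ] [0.60107571 0.02212019 0.03      ]
0.05 scene A [0.58943133 0.00180173 0.05      ] B [0.64610957 0.08971676 0.05      ] side lip [0.63968537 0.0879793  0.05      ] post [0.63161442 0.05775329 0.05      ] [0.5886937  0.00819328 0.05      ]
0.06 scene A [ 0.59404836 -0.00082282  0.06      ] B [0.65033606 0.08648643 0.06      ] side lip [0.63300869 0.08025591 0.06      ] post [0.6250146  0.05031779 0.06      ] [0.58250269 0.00122982 0.06      ]
0.12 scene A [ 0.6217505  -0.01657015  0.12      ] B [0.675695  0.0671045 0.12     ] side lip [0.59294856 0.03391553 0.12      ] post [0.58541572 0.00570478 0.12      ] [ 0.54535666 -0.04055092  0.12      ]
```

The steel holder has a wooden handle with the plug in it, so it is the right one. The bore axis is about (0.535, 0.075). The post top is at about (0.585, 0.006), r = 85 mm. The pointer lip is at (0.642, 0.089), r = 108 mm. All of these match the given sizes. That puts the arm at about -0.94 rad and the pointer at about +0.13 rad. I'll move above the post and refine with the wrist camera.

```bash
python3 -m pendant '[[[0.035,-0.04,0.003,0,-1],[0.035,-0.04,0.003,0,-1],[0.035,-0.04,0.003,0,-1],[0.035,-0.04,0.003,0,-1],[0.035,-0.04,0.003,0,-1],[0.035,-0.04,0.003,0,-1],[0.035,-0.04,0.003,0,-1],[0.035,-0.04,0.003,0,-1],[0.035,-0.04,0.003,0,-1],[0.035,-0.04,0.003,0,-1],[0.035,-0.04,0.003,0,-1],[0.035,-0.04,0.003,0,-1],[0,0,0,0,-1]]]' 20
python3 - <<'E'
from h import *
s,c=cap('wrist','w1.png'); print(s['clock'],s['eef_pos'],s['orientation'])
for t in ['post','mouth','grip','pointer']:
        print(t,[(np.round(d['centre']).tolist(),round(d['score'],2)) for d in env.mark_of('wrist',t)][:3])
E
```

```text
clock: 2.13
eef_pos: [0.4846, 0.1182, 0.2601]
orientation: [3.138, 0.005, 2.855]
force: [-1.0, 0.5, -0.4]
width: 0.0856
2.1333 [0.48458127 0.11817472 0.26014454] [3.13769517 0.00450479 2.8552967 ]
post [([351.0, 386.0], 0.9), ([291.0, 210.0], 0.56)]
mouth [([330.0, 457.0], 0.8), ([248.0, 244.0], 0.67)]
grip [([265.0, 242.0], 0.9)]
pointer [([240.0, 63.0], 0.94), ([267.0, 279.0], 0.73), ([5.0, 354.0], 0.58)]
```

View pics/w1.png

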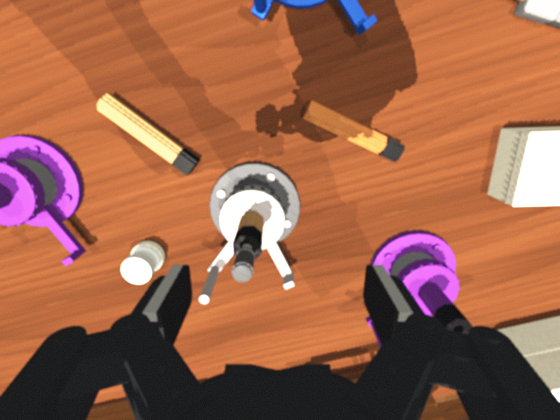

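The wrist view shows the plug's top at about (243,271), the post's top at (205,298), the pointer's lip at (289,284) and the glue jar at (140,262). Next I'll compute positions from these.

```bash
cat >> h.py <<'E'
HE=np.array([[0.0009,-0.9447,-0.328,0.0846],[1.0,0.0012,-0.0007,-0.0006],[0.0011,-0.328,0.9447,-0.1431],[0,0,0,1.]])
def wz(u,v,z,p,o):
    R=Ro.from_euler('xyz',o); d=R.apply(HE[:3,:3]@[(u-277.2504)/304.3287,(v-204.017)/304.3287,1]); c=np.array(p)+R.apply(HE[:3,3])
    return c+d*(z-c[2])/d[2]
E
python3 - <<'E'
from h import *
p,o=[0.48458127,0.11817472,0.26014454],[3.13769517,0.00450479,2.8552967]
print('griptop',wz(243,271,.176,p,o),'post',wz(205,299,.12,p,o),'lip',wz(289,284,.05,p,o),'flange',wz(255,205,.008,p,o))
print('jar',wz(140,266,.05,p,o), wz(143,250,0.02,p,o))
im=cv2.imread('pics/w1.png')[150:320,150:330]; cv2.imwrite('pics/w1c.png',cv2.resize(im,None,fx=3.3,fy=3.3,interpolation=cv2.INTER_CUBIC))
E
```

```text
griptop [0.5294203  0.07399558 0.176     ] post [0.58264022 0.00581994 0.12      ] lip [0.63677847 0.09003095 0.05      ] flange [0.52898646 0.07326255 0.008     ]
jar [ 0.55415443 -0.09146756  0.05      ] [ 0.54466187 -0.09627416  0.02      ]
```

View pics/w1c.png

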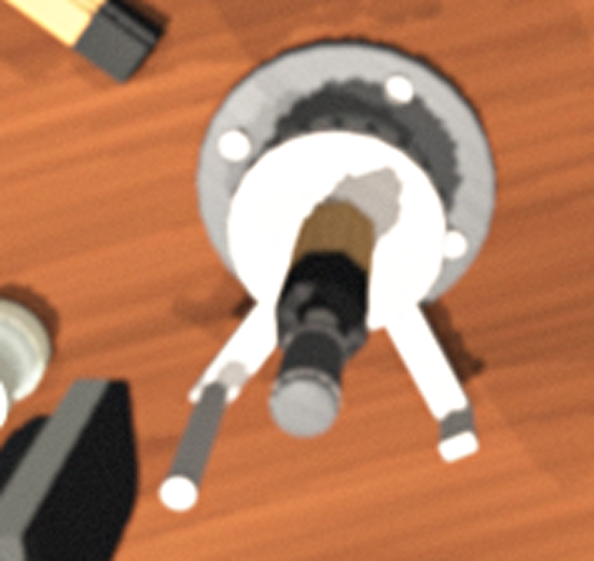

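```bash
python3 -m pendant '[[[0.033,-0.037,0,0,-1],[0.033,-0.037,0,0,-1],[0.033,-0.037,0,0,-1],[0,0,0,0,-1],[0,0,0,0,-1],[0,0,0,0,-1]]]'
python3 - <<'E'
from h import *
s,c=cap('wrist','w2.png'); print(s['clock'],s['eef_pos'],s['orientation'],s['qd'])
im=cv2.imread('pics/w2.png'); cv2.imwrite('pics/w2c.png',cv2.resize(im[120:420,150:450],(600,600),interpolation=cv2.INTER_CUBIC))
E
```

```text
clock: 2.88
eef_pos: [0.5682, 0.0296, 0.2606]
orientation: [3.136, 0.002, 2.879]
force: [0.6, -0.3, 0.7]
width: 0.0856
2.8833 [0.56816571 0.02964417 0.26055275] [3.13553334e+00 1.59728189e-03 2.87923952e+00] [ 0.02113876 -0.00197882 -0.00582069  0.00844405  0.00664833  0.00949193]
```

View pics/w2c.png

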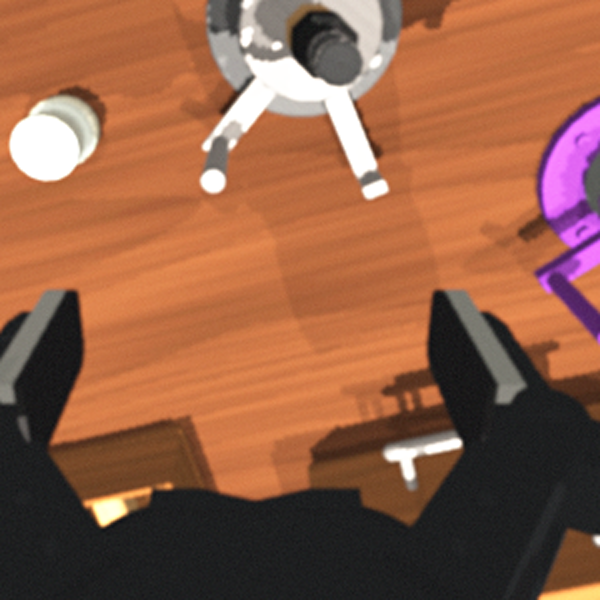

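```bash
python3 - <<'E'
from h import *
p,o=[0.56816571,0.02964417,0.26055275],[3.13553334,0.00159728,2.87923952]
P=wz(256.5,210.5,.12,p,o);G=wz(319,151,.176,p,o);L=wz(337,215,.05,p,o)
print(P,G,L,np.hypot(*(P-G)[:2]),np.hypot(*(L-G)[:2]),np.arctan2(*(P-G)[1::-1]),np.arctan2(*(L-G)[1::-1]))
E
```

```text
[0.58303652 0.00434921 0.12      ] [0.53045192 0.07175586 0.176     ] [0.63890438 0.08825775 0.05      ] 0.08549150530998408 0.109700725049378 -0.9083016703745255 0.15099957332796074
```

```bash
python3 -m pendant '[[[0.009,-0.014,0,-1,-1],[0.009,-0.013,-0.02,-1,-1],[0,0,-0.035,0,-1],[0,0,-0.035,0,-1],[0,0,-0.03,0,-1],[0,0,0,0,-1],[0,0,0,0,-1]]]'
python3 - <<'E'
from h import *
s,c=cap('wrist','w3.png'); print(s['clock'],s['eef_pos'],s['orientation'])
E
```

```text
clock: 3.52
eef_pos: [0.5847, 0.0086, 0.1418]
orientation: [3.133, 0.009, 2.853]
force: [0.2, 0.7, 0.7]
width: 0.0852
3.5167 [0.58472372 0.00862692 0.14179426] [3.13289034 0.00926108 2.8528285 ]
```

View pics/w3.png

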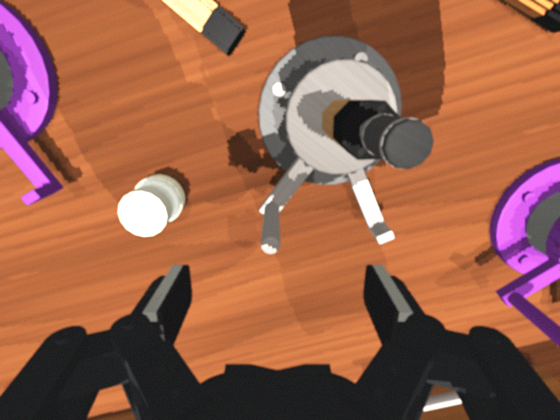

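```bash
python3 - <<'E'
from h import *
p,o=[0.58472372,0.00862692,0.14179426],[3.13289034,0.00926108,2.8528285]
print(wz(268.5,249,.12,p,o),wz(408,144,.176,p,o),wz(384,237,.05,p,o))
E
```

```text
[0.58463609 0.00260679 0.12      ] [0.53077006 0.07182734 0.176     ] [0.63731245 0.08798463 0.05      ]
```

```bash
python3 -m pendant '[[[0,-0.002,-0.03,0,-1],[0,-0.002,-0.03,0,-1],[0,0,0,0,-1],[0,0,0,0,0.3],[0,0,0,0,0.7],[0,0,0,0,1],[0,0,0,0,1],[0,0,0,0,1],[0,0,0,0,1],[0,0,0,0,1]]]' 20
python3 - <<'E'
from h import *
s,c=cap('wrist','w4.png'); print(s['clock'],s['eef_pos'],s['orientation'],s['force'],s['width'])
E
```

```text
clock: 4.4
eef_pos: [0.5946, 0.0063, 0.0998]
orientation: [3.127, 0.033, 2.855]
force: [1.6, 2.3, -8.7]
width: 0.011
4.4 [0.59457697 0.00629783 0.09982212] [3.12678699 0.03296608 2.855386  ] [ 1.63747169  2.26463776 -8.71289277] 0.011013944907896428
```

View pics/w4.png

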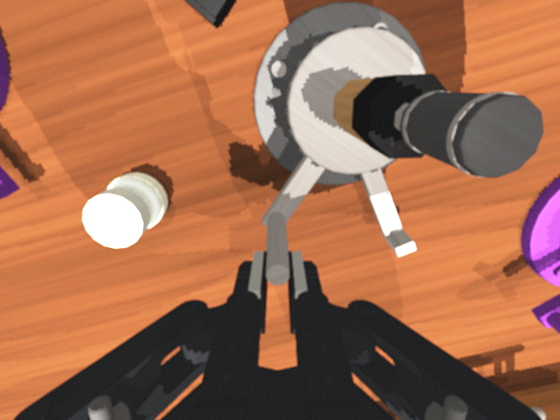

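```bash
python3 - <<'E'
from h import *
s=env.read_state(); 
for k in s: print(k,np.round(s[k],4))
E
```

```text
clock 4.45
joints [ 0.0082  0.4009 -0.1246  1.0095  0.0046  0.2943]
qd [-0.0003  0.0039 -0.0008 -0.0038 -0.0016 -0.0029]
joint_efforts [ 6.81500e-01 -6.57182e+01  3.22051e+01  3.24400e-01  4.00600e-01
 -5.20000e-03]
eef_pos [0.5946 0.0063 0.0997]
orientation [3.1268 0.0329 2.8553]
force [ 0.1722 -1.3243 -0.5893]
ft_torque [-0.2832 -0.1366 -0.0498]
width 0.011
```

```bash
python3 - <<'E'
from h import *
s=env.read_state(); p,o=s['eef_pos'],s['orientation']
P=wz(278,272,.12,p,o);G=wz(508,137,.176,p,o);L=wz(405,248,.05,p,o);print(P,G,L)
R=Ro.from_euler('xyz',o)
print('post in tool',R.inv().apply(P-p),'grip axis in tool',R.inv().apply(G-p), R.apply([0,0,1]))
E
```

```text
[0.58527455 0.00837437 0.12      ] [0.53140715 0.07337601 0.176     ] [0.63726621 0.08864367 0.05      ]
post in tool [ 0.00884488 -0.00031454 -0.02062951] grip axis in tool [ 0.07699368  0.04768833 -0.07820013] [ 0.0357252   0.00488273 -0.99934972]
```

```bash
python3 -m pendant '[[[0,0,0,0,0.2],[0,0,0,0,0.2],[0,0,0,0,0.2],[-0.005,0,0.01,0,0.2],[-0.005,0,0.01,0,0.2],[-0.003,0,0.01,0,0.2],[0,0,0,0,0.2]]]' 20
python3 -m pendant '[[[0,0,0,0,0.2]]]'
python3 -m pendant '[[[0,0,-0.006,0,0.2]]]'
python3 -m pendant '[[[0,0,-0.006,0,0.2]]]'
python3 -m pendant '[[[0,0,-0.006,0,0.2]]]'
python3 -m pendant '[[[0,0,-0.006,0,0.2]]]'
python3 -m pendant '[[[0,0,-0.006,0,0.2]]]'
```

```text
clock: 5.03
eef_pos: [0.5798, 0.0067, 0.1329]
orientation: [3.126, 0.032, 2.855]
force: [0.6, -0.1, -0.2]
width: 0.0344
clock: 5.12
eef_pos: [0.5799, 0.0067, 0.1341]
orientation: [3.126, 0.033, 2.856]
force: [-0.7, -0.3, 0.7]
width: 0.0341
clock: 5.2
eef_pos: [0.5809, 0.0067, 0.1296]
orientation: [3.125, 0.036, 2.855]
force: [0.6, -0.2, -0.2]
width: 0.0341
clock: 5.28
eef_pos: [0.5811, 0.0068, 0.1235]
orientation: [3.124, 0.037, 2.856]
force: [0.8, -1.1, -0.4]
width: 0.0339
clock: 5.37
eef_pos: [0.5811, 0.0068, 0.1168]
orientation: [3.124, 0.037, 2.855]
force: [-0.2, 0.0, -0.2]
width: 0.0343
clock: 5.45
eef_pos: [0.5809, 0.0068, 0.1097]
orientation: [3.124, 0.037, 2.855]
force: [-0.5, 0.2, -0.3]
width: 0.0337
clock: 5.53
eef_pos: [0.5806, 0.0068, 0.1024]
orientation: [3.125, 0.036, 2.855]
force: [-0.7, 0.5, -1.6]
width: 0.0342
```

```bash
python3 -m pendant '[[[0.001,0,-0.006,0,0.2],[0.001,0,-0.006,0,0.2],[0.001,0,-0.003,0,0.2],[0,0,0,0,0.4],[0,0,0,0,0.7],[0,0,0,0,1],[0,0,0,0,1],[0,0,0,0,1],[0,0,0,0,1]]]' 30
python3 - <<'E'
from h import *
s,c=cap('wrist','w5.png'); print(s['clock'],s['eef_pos'],s['orientation'],s['force'],s['width'])
E
```

```text
clock: 6.28
eef_pos: [0.5819, 0.0071, 0.0819]
orientation: [3.127, 0.03, 2.856]
force: [-0.6, 1.2, -2.7]
width: 0.011
6.2833 [0.58188709 0.00713948 0.08185878] [3.12660152 0.02950694 2.85618987] [-0.63816906  1.17126962 -2.68586785] 0.0109648357205836
```

View pics/w5.png

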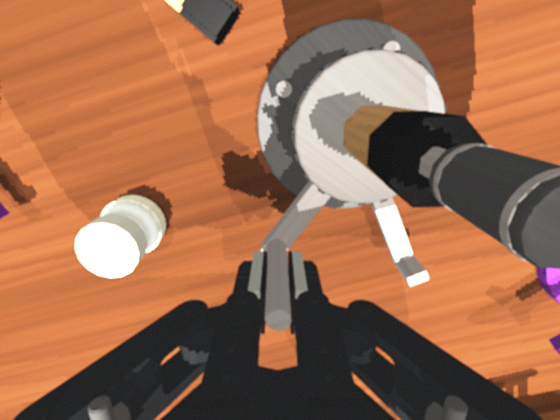

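```bash
python3 -m pendant '[[[0.0035,0.003,0,0,1],[0.0035,0.003,0,0,1],[0.006,0.0065,0,0,1],[0.0055,0.007,0,0,1]]]'
python3 -m pendant '[[[0.0045,0.0075,0,0,1],[0.004,0.008,0,0,1]]]'
```

```text
clock: 6.67
eef_pos: [0.5999, 0.024, 0.0819]
orientation: [3.133, 0.029, 2.853]
force: [-0.5, -3.9, -3.4]
width: 0.0111
clock: 6.83
eef_pos: [0.6099, 0.0393, 0.0818]
orientation: [3.135, 0.03, 2.852]
force: [-3.3, -3.3, -1.0]
width: 0.0114
```

```bash
python3 -m pendant '[[[0.0035,0.0085,0,0,1],[0.0022,0.0085,0,0,1],[0.0012,0.009,0,0,1],[0.0002,0.008,0,0,1]]]'
python3 -m pendant '[[[-0.0005,0.006,0,0,1],[-0.0006,0.003,0,0,1],[0,0,0,0,1]]]'
python3 - <<'E'
from h import *
cap('scene','s6.png'); cap('side','d6.png')
s,c=cap('wrist','w6.png'); print(s['clock'],s['eef_pos'],s['orientation'],s['force'],s['width'])
a=cv2.imread('pics/s6.png')[185:265,265:345]; b=cv2.imread('pics/d6.png')[155:235,225:305]
cv2.imwrite('pics/crop6.png',np.hstack([cv2.resize(x,(400,400),interpolation=cv2.INTER_CUBIC) for x in(a,b)]))
E
```

```text
clock: 7.17
eef_pos: [0.6193, 0.0761, 0.0818]
orientation: [3.136, 0.032, 2.851]
force: [-0.3, -3.7, -2.4]
width: 0.011
clock: 7.42
eef_pos: [0.6185, 0.0887, 0.0819]
orientation: [3.135, 0.033, 2.854]
force: [-0.3, -3.2, -2.3]
width: 0.0112
7.5167 [0.61851057 0.08841792 0.08185208] [3.13411905 0.03231501 2.85364869] [ 0.95781017  1.06848986 -3.0679103 ] 0.010945087849913285
```

View pics/crop6.png

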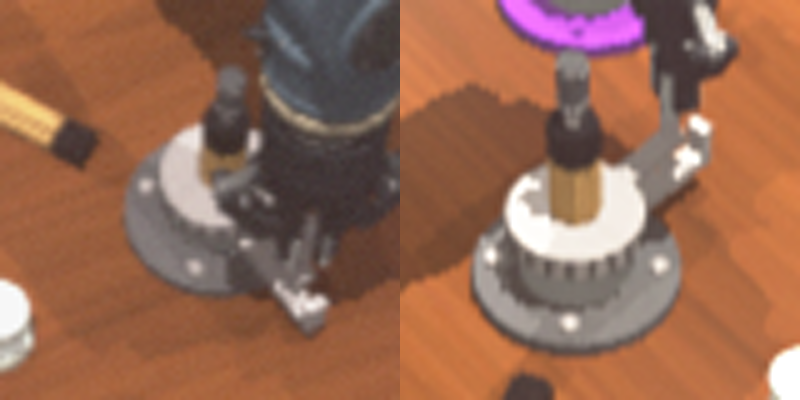

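View pics/w6.png

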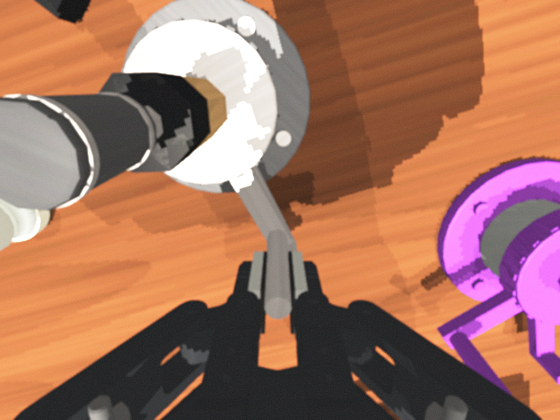

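The arm now covers the pointer, and the force is low, so it is not at the stop. I'll release, rise and look from above.

```bash
python3 -m pendant '[[[0,0,0,0,0.6],[0,0,0,0,0.2],[0,0,0,0,0.0],[0,0,0.008,0,0.0],[0,0,0.008,0,0],[0,0,0.008,0,0],[0,0,0.01,0,0],[0,0,0.02,0,0]]]'
python3 -m pendant '[[[0,0,0.035,0,-1],[0,0,0.035,0,-1]]]'
python3 -m pendant '[[[0,0,0.01,0,-1]]]'
python3 -m pendant '[[[0,0,0.0,0,-1]]]'
python3 - <<'E'
from h import *
s,c=cap('wrist','w7.png'); print(s['clock'],s['eef_pos'],s['orientation'],s['force'],s['width'])
E
```

```text
clock: 8.23
eef_pos: [0.6164, 0.0878, 0.1382]
orientation: [3.133, 0.027, 2.851]
force: [0.5, 0.3, 0.6]
width: 0.0424
clock: 8.4
eef_pos: [0.6143, 0.0875, 0.2093]
orientation: [3.135, 0.023, 2.851]
force: [0.6, -0.2, 0.2]
width: 0.0651
clock: 8.48
eef_pos: [0.6157, 0.0877, 0.2256]
orientation: [3.132, 0.029, 2.851]
force: [0.4, -0.2, -0.6]
width: 0.0769
clock: 8.57
eef_pos: [0.6169, 0.0878, 0.2297]
orientation: [3.13, 0.034, 2.851]
force: [-0.2, -0.3, -0.3]
width: 0.085
8.5667 [0.61691637 0.08781339 0.22969651] [3.12976388 0.03357788 2.8511614 ] [-0.24906665 -0.26697992 -0.25034465] 0.0849755366418948
```

View pics/w7.png

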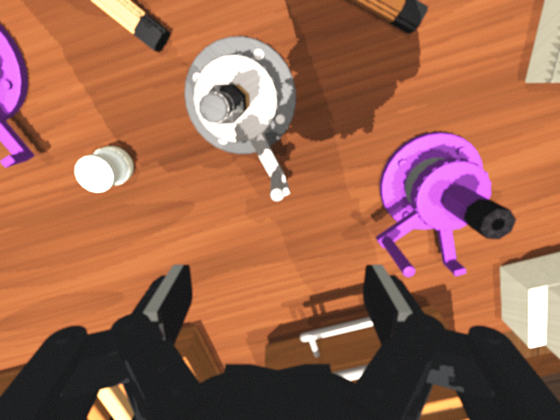

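```bash
python3 - <<'E'
from h import *
s=env.read_state(); p,o=s['eef_pos'],s['orientation']
im=cv2.imread('pics/w7.png'); cv2.imwrite('pics/w7c.png',cv2.resize(im[20:220,170:320],(600,800)[::1] if 0 else (450,600),interpolation=cv2.INTER_CUBIC))
P=wz(277,195,.12,p,o);G=wz(211,107,.176,p,o);print(P,G,np.hypot(*(P-G)[:2]),np.arctan2(*(P-G)[1::-1]))
E
```

```text
[0.61551989 0.08859045 0.12      ] [0.53087762 0.0715517  0.176     ] 0.08634021010474122 0.19864827889604872
```

View pics/w7c.png

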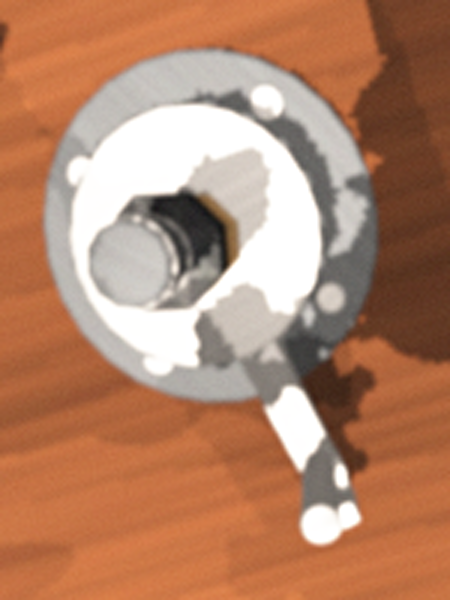

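```bash
python3 -m pendant '[[[-0.008,-0.001,0,4,-1],[-0.016,-0.003,0,6,-1],[-0.018,-0.003,0,6,-1],[-0.018,-0.003,0,6,-1],[-0.014,-0.003,0,3,-1],[-0.008,-0.002,0,0,-1],[-0.003,0,0,0,-1],[0,0,0,0,-1],[0,0,0,0,-1]]]'
python3 - <<'E'
from h import *
s,c=cap('wrist','w8.png'); print(s['clock'],s['eef_pos'],s['orientation'],Ro.from_euler('xyz',s['orientation']).as_matrix().round(4))
E
```

```text
clock: 9.37
eef_pos: [0.5262, 0.072, 0.2227]
orientation: [3.129, 0.027, -2.98]
force: [1.1, 0.6, 0.9]
width: 0.0853
9.3667 [0.52615112 0.07203693 0.22274667] [ 3.12895993  0.02669174 -2.98048137] [[-0.9867 -0.1607  0.0243]
 [-0.1604  0.9869  0.0167]
 [-0.0267  0.0126 -0.9996]]
```

View pics/w8.png

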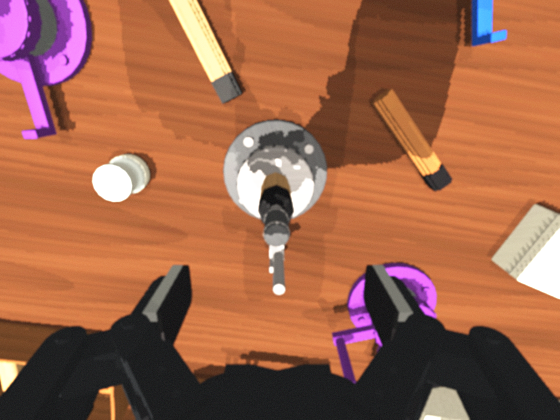

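```bash
cat >> h.py <<'E'
def intool(u,v,z,s):
    p,o=s['eef_pos'],s['orientation']; P=wz(u,v,z,p,o); return P,Ro.from_euler('xyz',o).inv().apply(P-p)
E
python3 - <<'E'
from h import *
s=env.read_state()
im=cv2.imread('pics/w8.png'); cv2.imwrite('pics/w8c.png',cv2.resize(im[110:310,210:340],(520,800)[::1] if 0 else (390,600),interpolation=cv2.INTER_CUBIC))
print(intool(275.5,239,.176,s))
for t in ['grip','mouth','gauge']:
        print(t,[(np.round(d['centre'],1).tolist(),round(d['score'],2)) for d in env.mark_of('wrist',t)][:3])
E
```

```text
(array([0.53449554, 0.07205954, 0.176     ]), array([-0.00685115, -0.00192249,  0.04688007]))
grip [([225.9, 276.3], 0.55)]
mouth [([211.9, 276.8], 0.97), ([375.5, 437.6], 0.88)]
gauge [([171.3, 271.9], 0.49)]
```

View pics/w8c.png

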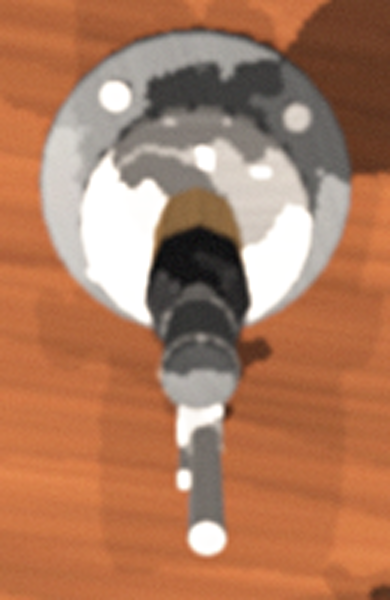

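```bash
python3 - <<'E'
from h import *
s=env.read_state()
print(s['eef_pos'],intool(276.3,233.7,.176,s)); print(intool(276.8,211.9,.130,s)); print(intool(210+195/3,110+185/3,.008,s))
E
python3 -m pendant '[[[0.002,0,-0.005,0,-1],[0.002,0,-0.008,0,-1],[0.001,0,-0.01,0,-1],[0,0,-0.01,0,-0.5],[0,0,-0.006,0,0],[0,0,-0.003,0,0],[0,0,0,0,0]]]'
python3 - <<'E'
from h import *
s,c=cap('wrist','w9.png'); print(s['clock'],s['eef_pos'],s['orientation'],s['width'])
E
```

```text
[0.52648595 0.07212765 0.22273828] (array([0.53062871, 0.07201742, 0.176     ]), array([-0.0028242 , -0.00137113,  0.0468165 ]))
(array([0.53310782, 0.0732468 , 0.13      ]), array([-0.00424333, -0.00114165,  0.09287723]))
(array([0.53083377, 0.07194284, 0.008     ]), array([ 0.00146004, -0.00360369,  0.21474717]))
clock: 10.15
eef_pos: [0.5339, 0.0725, 0.1753]
orientation: [3.129, 0.026, -2.98]
force: [-0.2, -0.2, -0.7]
width: 0.0429
10.15 [0.53389424 0.07246099 0.17529811] [ 3.12892027  0.02585617 -2.98030819] 0.04291776206790948
```

View pics/w9.png

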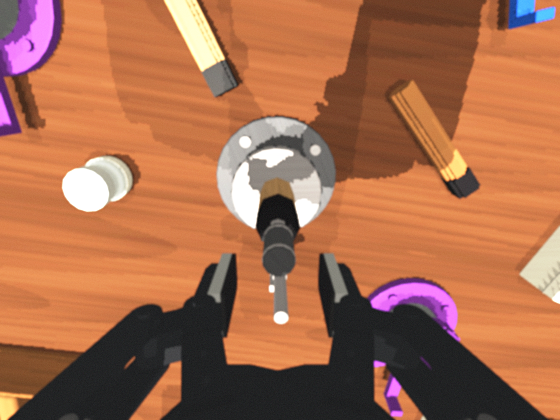

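```bash
python3 - <<'E'
from h import *
im=cv2.imread('pics/w9.png'); cv2.imwrite('pics/w9c.png',cv2.resize(im[200:350,180:380],(800,600),interpolation=cv2.INTER_CUBIC))
E
```

```text
(no output)
```

View pics/w9c.png

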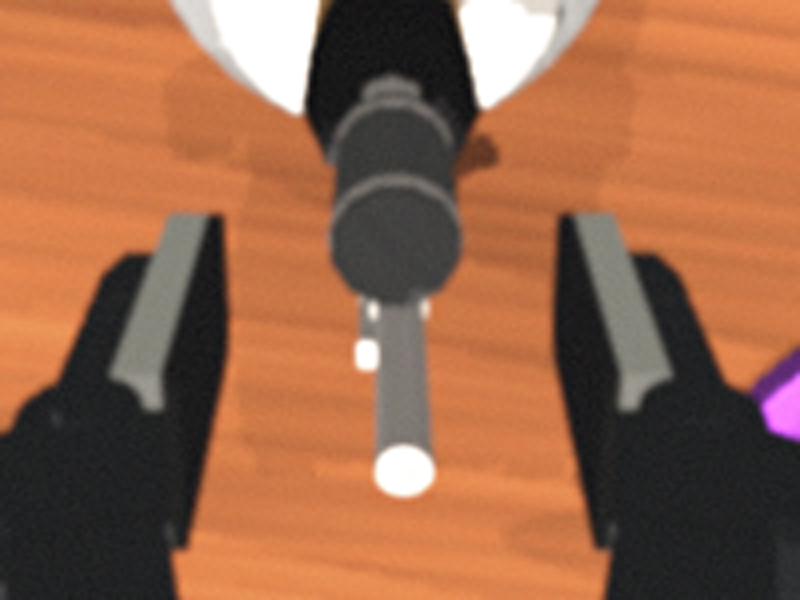

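```bash
python3 - <<'E'
from h import *
s=env.read_state()
print(s['eef_pos'],intool(180+396/4,200+240/4,.176,s))
o=Ro.from_euler('xyz',s['orientation'])
# where mid of the tip line (tool 0,0,0) and pad edges project
for q in ([0,0,0],[.011,0,0],[-.011,0,0],[0,0.0215,-.008]):
    c=np.linalg.inv(HE)@np.r_[q,1]; print(q,c[0]/c[2]*304.33+277.25,c[1]/c[2]*304.33+204.02)
E
```

```text
[0.53397696 0.07247572 0.17565238] (array([0.53031802, 0.07212812, 0.176     ]), array([ 0.00365694,  0.00025008, -0.00044019]))
[0, 0, 0] 278.5098263532615 265.6306236667733
[0.011, 0, 0] 278.55735034397634 247.17666809999213
[-0.011, 0, 0] 278.4643614948805 283.28500125145615
[0, 0.0215, -0.008] 320.67175146388973 273.8250478491982
```

```bash
python3 -m pendant '[[[-0.001,0.0003,-0.003,0,0],[-0.001,0.0003,-0.005,0,0],[-0.001,0,-0.006,0,0.1],[0,0,-0.006,0,0.1],[0,0,-0.006,0,0.2],[0,0,-0.004,0,0.2],[0,0,-0.002,0,0.2],[0,0,0,0,0.2]]]'
python3 - <<'E'
from h import *
s,c=cap('wrist','w10.png'); print(s['clock'],s['eef_pos'],s['orientation'],s['width'],s['force'])
im=cv2.imread('pics/w10.png'); cv2.imwrite('pics/w10c.png',cv2.resize(im[200:350,180:380],(800,600),interpolation=cv2.INTER_CUBIC))
E
```

```text
clock: 10.87
eef_pos: [0.5311, 0.0732, 0.1414]
orientation: [3.129, 0.028, -2.98]
force: [-0.2, 0.5, 0.7]
width: 0.0345
10.8667 [0.53112358 0.07322096 0.14136645] [ 3.12901809  0.02814933 -2.98037514] 0.034456227966952455 [-0.17620622  0.52007656  0.73502089]
```

View pics/w10c.png

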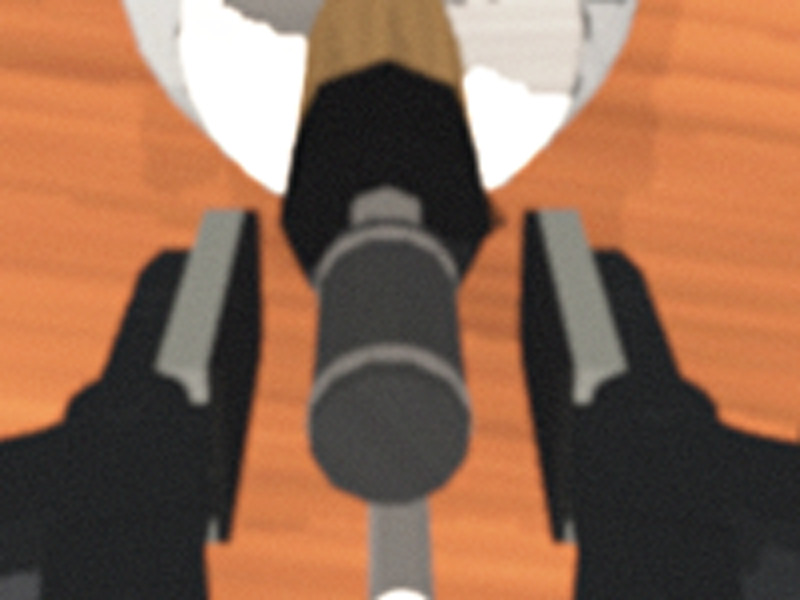

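Gauge centre at column 389, finger midline at 391 (crop), so the error is about 0.3 mm. Now I'll close gradually.

```bash
python3 -m pendant '[[[0,0,0,0,0.45],[0,0,0,0,0.5],[0,0,0,0,0.55],[0,0,0,0,0.57]]]' 20
python3 -m pendant '[[[0,0,0,0,0.6],[0,0,0,0,0.6]]]'
python3 -m pendant '[[[0,0,0,0,0.65],[0,0,0,0,0.65]]]'
python3 -m pendant '[[[0,0,0,0,0.8],[0,0,0,0,0.8]]]'
```

```text
clock: 11.25
eef_pos: [0.5318, 0.0733, 0.1422]
orientation: [3.129, 0.029, -2.98]
force: [-0.2, -0.1, -0.2]
width: 0.0182
clock: 11.42
eef_pos: [0.5318, 0.0731, 0.1424]
orientation: [3.13, 0.03, -2.98]
force: [-0.1, -0.8, -1.9]
width: 0.0173
clock: 11.58
eef_pos: [0.5318, 0.0731, 0.1424]
orientation: [3.129, 0.029, -2.98]
force: [0.1, 0.7, -1.6]
width: 0.017
clock: 11.75
eef_pos: [0.5318, 0.0731, 0.1424]
orientation: [3.129, 0.03, -2.981]
force: [0.1, -0.6, -0.3]
width: 0.0173
```

```bash
python3 -m pendant '[[[0,0,0,0,1],[0,0,0.001,0,1],[0,0,0.002,0,1],[0,0,0.002,0,1]]]' 25
python3 -m pendant '[[[0,0,0.002,0,1],[0,0,0.002,0,1],[0,0,0.002,0,1]]]'
```

```text
clock: 12.08
eef_pos: [0.5316, 0.073, 0.1473]
orientation: [3.13, 0.029, -2.981]
force: [0.0, -0.1, -1.5]
width: 0.0175
clock: 12.33
eef_pos: [0.5316, 0.073, 0.154]
orientation: [3.13, 0.029, -2.981]
force: [-0.5, 0.8, -1.5]
width: 0.0175
```

Forces are about gauge weight and the lateral drift is 0.2 mm. Continuing.

```bash
python3 -m pendant '[[[0,0,0.002,0,1],[0,0,0.002,0,1],[0,0,0.002,0,1],[0,0,0.002,0,1]]]'
python3 -m pendant '[[[0,0,0.002,0,1],[0,0,0.002,0,1],[0,0,0.002,0,1]]]'
python3 - <<'E'
from h import *
s,c=cap('side','d11.png'); print(s['eef_pos'],s['force'])
s,c=cap('wrist','w11.png')
b=cv2.imread('pics/d11.png')[150:220,230:300]; a=cv2.imread('pics/w11.png')[200:350,180:380]
cv2.imwrite('pics/c11.png',np.hstack([cv2.resize(b,(400,400),interpolation=cv2.INTER_CUBIC),cv2.resize(a,(400,400),interpolation=cv2.INTER_CUBIC)]))
E
```

```text
clock: 12.67
eef_pos: [0.5318, 0.0731, 0.1632]
orientation: [3.13, 0.029, -2.98]
force: [-0.5, -0.1, -1.7]
width: 0.0173
clock: 12.92
eef_pos: [0.5317, 0.073, 0.1699]
orientation: [3.13, 0.029, -2.981]
force: [0.4, -0.1, -0.7]
width: 0.0172
[0.53170998 0.07303412 0.16987518] [ 0.43633589 -0.12046683 -0.66043922]
```

View pics/c11.png

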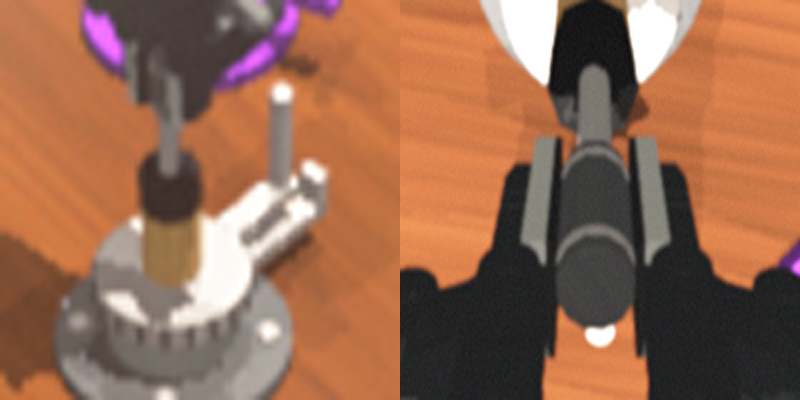

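```bash
python3 -m pendant '[[[0,0,0.002,0,1],[0,0,0.002,0,1],[0,0,0.002,0,1],[0,0,0.001,0,1],[0,0,0,0,1],[0,0,0,0,1]]]'
python3 - <<'E'
from h import *
for z in(.12,.06):print(onz('side',230+(283 if z==.12 else 283)/5.714,150+(88 if z==.12 else 182)/5.714,z))
s,c=cap('side','d12.png'); print(s['eef_pos'],s['force'])
s,c=cap('wrist','w12.png')
b=cv2.imread('pics/d12.png')[150:220,230:300]; a=cv2.imread('pics/w12.png')[160:310,180:380]
cv2.imwrite('pics/c12.png',np.hstack([cv2.resize(b,(400,400),interpolation=cv2.INTER_CUBIC),cv2.resize(a,(400,400),interpolation=cv2.INTER_CUBIC)]))
E
```

```text
clock: 13.52
eef_pos: [0.5318, 0.0731, 0.1777]
orientation: [3.13, 0.03, -2.981]
force: [-0.6, 0.0, -1.4]
width: 0.0172
[0.62039381 0.09193476 0.12      ]
[0.61691685 0.08623338 0.06      ]
[0.5317767  0.07306167 0.17769424] [-0.64769448  0.03399438 -1.38692342]
```

View pics/c12.png

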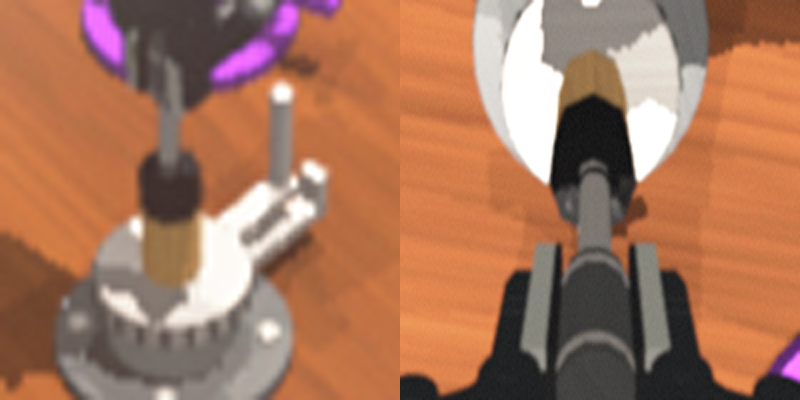

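```bash
python3 -m pendant '[[[0,0,0.001,0,1],[0,0,0.0015,0,1],[0,0,0,0,1],[0,0,0,0,1],[0,0,0,0,1]]]'
python3 - <<'E'
from h import *
s,c=cap('wrist','w13.png');print(s['eef_pos'],s['orientation'],s['force'],s['width'],s['qd'])
a=cv2.imread('pics/w13.png')[180:280,215:345]
cv2.imwrite('pics/c13.png',cv2.resize(a,(780,600),interpolation=cv2.INTER_CUBIC))
print(env.mark_of('wrist','groove')[:2],env.mark_of('wrist','mouth')[:2])
E
```

```text
clock: 14.03
eef_pos: [0.5317, 0.073, 0.1802]
orientation: [3.13, 0.029, -2.981]
force: [1.0, -0.6, -1.7]
width: 0.0173
[0.53168166 0.07300829 0.1802124 ] [ 3.12960073  0.02923336 -2.98054253] [ 0.95228512 -0.630066   -1.70698721] 0.01732284347545609 [-3.86171966e-04  8.49693142e-04  3.62817165e-04  3.89113277e-05
  3.92791953e-04 -5.30484025e-04]
[{'centre': [230.1, 277.7], 'score': 0.74}] [{'centre': [228.2, 276.8], 'score': 0.71}]
```

View pics/c13.png

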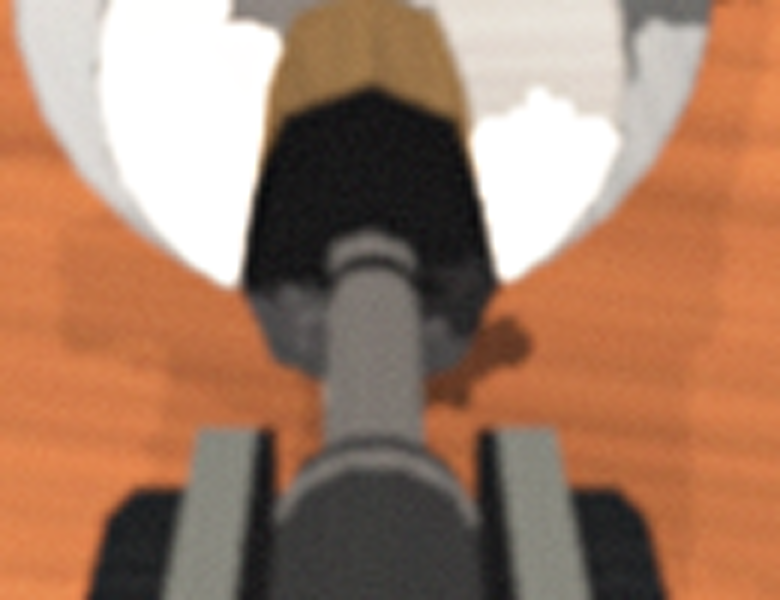

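The groove stands clear, with about 5 mm of rod showing below it. TCP travel was 37.8 mm, so the groove is at about +5.8 mm. The arm is still, and the force is about the gauge's weight. Handing in.

```bash
python3 - <<'E'
from h import *
print(env.job_done()); s=env.read_state(); print(s['clock'],s['eef_pos'],s['width'])
E
```

```text
the job is handed in; nothing more can be done
None
the job is handed in; nothing more can be done
```

The collar is locked, and the gauge is drawn to its groove and held there. I handed the job in at about 14 s of the 48 s allowed. No verdict is reported.

**What I did:** I gripped the post from above and swung it counter-clockwise until the arm lay over the pointer. I then released it, took the gauge by its grip with a light hold (25 N), and drew it straight up in small steps.

**Last checks:**
- **Collar:** the side camera put the post about 0.17 rad round, against about 0.14 for the pointer, which makes the collar roughly 1.2. The first wrist picture after release read 0.20. Both are well above 1.1.
- **Groove:** 37.8 mm of lift puts it about 5.8 mm above the mouth. The wrist picture shows it clear of the mouth, with about 5 mm of rod below it.
- **Force and motion:** the measured force stayed under 2 N during the draw, the drift sideways was 0.2 mm or less, and the arm was still at the end.

**What did not go cleanly:**
- **First grip on the post:** it sat about 9 mm off centre on the pads, so I opened, re-centred and gripped it again before turning.
- **Tool tilt:** the tool picked up about 0.03 rad early on, and the moves could not remove it. I turned the wrist so less of it acted on the gauge; the bore keeps the gauge within about 0.04 rad of upright.
- **Camera mismatch:** the cameras disagreed by 2 to 4 mm on where the bore is, so I lined up the gauge with the fingers in the wrist picture instead.
- **Bystanders:** I did not check them separately at the end, but I saw no contact with any of them.

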